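# Load the dial cell tester from the clip rack

### The arm

A 6-joint arm with a two-finger parallel gripper is mounted at the origin on a cart in front of the work surface, level with it; the furniture and walls round the work are solid. World frame = base frame: x ahead of the robot, y to its left, z up, the work surface at z = 0. Lengths are in m, angles in degrees, forces in N, time in s.
With the tool pointing down it reaches from about 0.275 to 0.975 m from the base axis. Payload 8.4 kg.
Tool frame: the origin (TCP) lies between the finger pads; the fingertips stand 22 mm ahead of it and the grasp point (between the pads) lies 3 mm ahead of it (arm.tip_reach is the distance from the TCP to the fingertips, in m); z points along the fingers, y is the line along which they close (so a half turn about z gives the same grasp; the last joint's range is limited). The gripper opens to 92 mm and grips with 3 to 60 N. Pads are 20 mm wide; open, the fingers measure 128 mm over their backs; the gripper's body (75 mm by 189 mm) begins 69 mm behind the grasp point.
Start: joints at [75.608, 20.225, 93.587, -0, 66.188, -0.138], TCP at [0.154, 0.606, 0.237] pointing down, gripper open.
Joint ranges: [-150.9, 150.9], [-52.94, 120.26], [3.33, 152.33], [-74.26, 254.26], [0, 154.13], [-172.89, 172.89]. Speed limits (degrees/s): [127.2, 127.2, 159.86, 180, 180, 180].

### API

Orientations are given as [roll, pitch, yaw] about the fixed x, y, z axes, in that order (R = Rz(yaw) Ry(pitch) Rx(roll)).
In Python, from bench import arm, snapshot, camera_params gives the robot as it stands.
- The arm moves only by the tool step_arm, never from a script. Its argument "plan" is a list that holds one entry, the list of rows, each a list of 7 numbers: the turn, a rotation vector about the tool's x, y, z in rad, then the shift along the tool's x, y, z in mm, then the closure, from 0 (fully open) to 1 (shut). A call has 1 to 20 rows; each row is the pose to reach, as a shift and turn from the pose commanded when the call began, along the tool's axes at that moment; what a row does not reach only later rows make up. A row lasts 1/10 s, in which the tool goes at most 50 mm and 8.59 degrees, less where a joint would pass 70% of its speed; a pose out of reach is approached as far as the arm can. A call with a gripper value outside its range is refused whole. The fingers move at their own pace and stop on an object; "grip_force" is the grip in N (left out, the last holds). Time passes only in rows, so rows that repeat a pose let the fingers close. It gives the time, the measured TCP pose, the force, the opening and the grip force at its end, in the units of the state.
- arm.get_obs(): the state, without advancing time (a new reading comes with each control period).
- snapshot(name): name is "side" or "top" or "wrist"; returns the picture (480x640x3 uint8, red, green, blue); there is no depth.
- camera_params(name): a dict with "vfov" (degrees; the focal length in pixels is half the picture's height over the tangent of half this angle, whatever the lens; pixels are square), "cx", "cy" (the principal point, pixels), "rvec" (rotation vector, rad) and "tvec" (3), from world to camera coordinates, as OpenCV has them. Camera axes: x right, y down, z forward; pixel columns grow to the right and rows downward; lengths in m; the calibration is good to about 2 mm. A picture is of the moment at which its call begins: read the wrist's pose just before it. camera_params takes no time and is no camera call; for the wrist camera it gives the pose at the moment of the call.
- arm.finish_job(): hands the job in; it is judged then, once.
The state is a dict: "time_s": time; "joint_positions": joint angles; "joint_velocities": joint speeds; "effort": joint torques, N m; "eef_pos": TCP position; "tool_rot": TCP orientation; "contact_force": force on the tool from outside, world axes, zero at the start; "moment": the same for the moment, N m; "grip_width": finger opening in m; "grip_force": force on a finger pad.
Only numpy, scipy, OpenCV 4.12 (cv2) and the standard library are available. Lean on these libraries where they do the work, as an engineer would, in place of code of your own. Each camera call takes 0.05 s, during which the arm holds its last target. There are 200 camera calls.

### The job

Load the cell tester for a test run: turn its dial by the knob until the marked bay (the one between the two steel studs) lies in the loading gap, then put every cell from the clip rack into the dial, one to a bay with its plus end towards the knob, lowered in rather than dropped, the first into the marked bay and the next into the bays that follow as you click the dial on clockwise. Then click the dial on until the marked bay stands under the test head at the back, and put the cover fully down over its two pegs to close the loading gap. Cells come out of the clips only sideways, past the leaf springs; leave the jar, the bottle and the pot alone.

Things in the scene. Friction and masses are not known exactly. Their poses are not given: they have to be found in the camera images.
- tester: cell tester, fixed: grey housing 250 x 224 mm, a six-bay dial under a clear guard plate (top 72 mm high). Origin: on the dial's axis, at worktop level. x points from the loading gap (front) to the test head: a grey block at the back, from 50 mm behind the axis, top 112 mm high. The guard leaves open only the loading gap, 84 mm wide, from 24 mm in front of the axis to the front edge.
- dial (a joint): angle of the dial, which turns either way without end. 0: bay one (the marked bay) lies in the loading gap; it grows as the dial turns clockwise seen from above. Sprung detents hold it at every 60 degrees (1.047 rad): about 0.15 N m turns it from one to the next; let go between two, it falls into the nearer one.
- knob (a point): on the dial's axis, at the height to grip its knob: a round fluted black knob fast to the dial, 34 mm in diameter, from 76 to 100 mm above the worktop, over the guard. A white rib on its top points to bay one.
- bay_1 (a point): centre of a cell lying in bay one, the bay with a steel stud on either side of its outer end; turns with the dial. A bay is a radial cradle: two V-saddles 7 mm thick, 26 mm either side of this point, open between them for fingers beside the cell; end stops 70 mm apart. The point lies 62 mm from the axis, 54 mm above the worktop, 18 mm above the dial plate.
- bay_2 (a point): the same for bay two: the bay that comes to the loading gap one click clockwise after bay one
- bay_3 (a point): the same for bay three, one click after bay two
- gap (a point): centre of the cell place in the loading gap, fixed to the tester: where a bay is loaded. A cell lies there along the tester's x.
- test_place (a point): centre of the cell place under the test head, fixed to the tester, opposite the loading gap: three clicks from it
- rack: cell rack, fixed: wooden board 240 x 84 x 5 mm, four spring clips in a row along its x, 56 mm apart. Origin: under its middle. A cell lies in a clip along the rack's y, centre 29 mm above the worktop, its middle 40 mm free for fingers. On the -x side stiff hooks reach over its top: it cannot be pulled straight up. On the +x side two leaf springs (5 N) give way: move it 12 mm to +x, then up.
- cover: cover of the loading gap: dark steel plate 76 x 148 x 5 mm, two 11 mm holes 62 mm either side of its middle along y, a black grip on top 46 mm long (along x) and 13 mm thick (along y), from 5 to 35 mm above the underside. Origin: centre of the underside. 0.15 kg. Starts flat on the worktop; either way round fits.
- cover_handle (a point): grip of the cover, on its middle, 27 mm above the underside
- cover_place (a point): where the centre of the cover's underside lies when it is fully down on the guard, 72 mm above the worktop; fixed to the tester, axes as the tester's. The two pegs, 8 mm thick with tapered tips, stand 17 mm up from the guard, 62 mm either side of this point along y.
- cell_a: round lithium cell with a plain wrap, 18 mm in diameter, 65 mm long, 45 g; starts in a clip of the rack. Origin: its centre; y is its axis and points to the plus end.
- cell_a_plus (a point): plus end of the same cell (the end with the small raised steel button)
- cell_b: round lithium cell with a plain wrap, 18 mm in diameter, 65 mm long, 45 g; starts in a clip of the rack. Origin: its centre; y is its axis and points to the plus end.
- cell_b_plus (a point): plus end of the same cell (the end with the small raised steel button)
- cell_c: round lithium cell with a plain wrap, 18 mm in diameter, 65 mm long, 45 g; starts in a clip of the rack. Origin: its centre; y is its axis and points to the plus end.
- cell_c_plus (a point): plus end of the same cell (the end with the small raised steel button)
- cell_d: round lithium cell with a plain wrap, 18 mm in diameter, 65 mm long, 45 g; starts in a clip of the rack. Origin: its centre; y is its axis and points to the plus end.
- cell_d_plus (a point): plus end of the same cell (the end with the small raised steel button)
- swab_jar: bystander, to be left where it is: glass jar with a yellow lid, 56 mm wide, 70 mm high; origin under its middle
- ipa_bottle: bystander, to be left where it is: small brown dropper bottle, 33 mm wide, 102 mm high; origin under its middle
- paste_pot: bystander, to be left where it is: flat round pot, 90 mm wide, 32 mm high; origin under its middle

How it is judged (in metres and radians):
On the way, in this order (a step that is already met when the one before it is completed fails the run):
1. a cell lies in the marked bay (distance between any of cell_a, cell_b, cell_c, cell_d and bay_1 below 0.007 m), for 0.2 s.
2. every cell lies in a bay, the bays filled in turn from the marked one ((distance between cell_a and bay_1 below 0.007 m or distance between cell_a and bay_2 below 0.007 m or distance between cell_a and bay_3 below 0.007 m) and (distance between cell_b and bay_1 below 0.007 m or distance between cell_b and bay_2 below 0.007 m or distance between cell_b and bay_3 below 0.007 m) and (distance between cell_c and bay_1 below 0.007 m or distance between cell_c and bay_2 below 0.007 m or distance between cell_c and bay_3 below 0.007 m) and (distance between cell_d and bay_1 below 0.007 m or distance between cell_d and bay_2 below 0.007 m or distance between cell_d and bay_3 below 0.007 m) and distance between any of cell_a, cell_b, cell_c, cell_d and bay_1 below 0.007 m and distance between any of cell_a, cell_b, cell_c, cell_d and bay_2 below 0.007 m), for 0.2 s.
3. the marked bay stands under the test head (horizontal distance between bay_1 and test_place below 0.006 m), for 0.2 s.
At the end, for the whole second after the job is handed in: Each cell within 7 mm of its bay's centre, plus end to the axis, bays filled without a break from the marked one; marked bay within 6 mm of the place under the test head; cover within 4 mm of its place, flat, less than 2.5 mm above the guard; all at rest (all of step 2 and horizontal distance between each of cell_a_plus, cell_b_plus, cell_c_plus, cell_d_plus and tester below 0.045 m and horizontal distance between bay_1 and test_place below 0.006 m and horizontal distance between cover and cover_place below 0.004 m and z of cover in the frame of cover_place below 0.0025 m and angle between cover's own z axis and vertical below 0.03 rad and angle between the y axis of cover and the y axis of tester, either way round below 0.06 rad and linear speed of each of cover, cell_a, cell_b, cell_c, cell_d below 0.02 m/s and velocity of joint dial between -0.05 and 0.05 rad/s); the robot touches nothing.
It fails at once if the jar is pushed more than 3 cm from where it stood (distance of swab_jar from where it was at the start of the episode above 0.03 m).
It fails at once if the bottle is pushed more than 3 cm from where it stood (distance of ipa_bottle from where it was at the start of the episode above 0.03 m).
It fails at once if the pot is pushed more than 3 cm from where it stood (distance of paste_pot from where it was at the start of the episode above 0.03 m).
It fails at once if a cell is dropped into the dial instead of lowered (faster than 0.6 m/s at the loading gap) ((linear speed of cell_a above 0.6 m/s and horizontal distance between cell_a and gap below 0.04 m) or (linear speed of cell_b above 0.6 m/s and horizontal distance between cell_b and gap below 0.04 m) or (linear speed of cell_c above 0.6 m/s and horizontal distance between cell_c and gap below 0.04 m) or (linear speed of cell_d above 0.6 m/s and horizontal distance between cell_d and gap below 0.04 m)).
Of cell_a, cell_b, cell_c, cell_d only 2 to 3 are there at a start; the rules pass over those that are not, and their reading is None.
At some moment in a run one of cover may be knocked a few centimetres aside while the robot is not near it.
It also fails if it takes over 208 s, if anything falls off the work surface, if the arm or the gripper's body presses on something with over 40 N, if the wrist force passes 120 N, or if a joint passes its speed limit or range.

## Working session

There is one attempt and no reset: what is moved stays moved. The work goes in short steps, Python scripts to look and compute and a tool call to move; the robot and the scene stay as the last step left them, time stands still between calls to the robot, and variables do not carry over. Pictures are saved under pics/ and viewed, at most 14 in all, crops included, and the job is handed in when it is done.

Besides the shell and the picture viewer there is one more tool, called after "Request:" as name(argument=value, ...), one argument or row to a line, values as JSON. step_arm: Moves the arm, as the interface text tells. Its arguments: {"type":"object","properties":{"plan":{"type":"array"},"grip_force":{"type":"number"}},"required":["plan"]}

```bash
mkdir -p pics; ls
cat > h.py <<'E'
import numpy as np, cv2
from bench import arm, snapshot, camera_params
from scipy.spatial.transform import Rotation as R
def save(cam,fn):
    p=camera_params(cam); im=snapshot(cam); cv2.imwrite('pics/'+fn+'.png',im[:,:,::-1]); np.save('pics/'+fn+'.npy',p,allow_pickle=True); return im,p
def load(fn): return cv2.imread('pics/'+fn+'.png'), np.load('pics/'+fn+'.npy',allow_pickle=True).item()
def K(p):
    f=240/np.tan(np.radians(p['vfov'])/2); return np.array([[f,0,p['cx']],[0,f,p['cy']],[0,0,1.]])
def proj(p,X):
    return cv2.projectPoints(np.array(X,float).reshape(-1,3),np.array(p['rvec'],float),np.array(p['tvec'],float),K(p),np.array(p.get('dist',np.zeros(5)),float))[0].reshape(-1,2)
def ray(p,uv,z):
    Rm=cv2.Rodrigues(np.array(p['rvec'],float))[0]; t=np.array(p['tvec'],float).ravel()
    c=-Rm.T@t; d=(np.c_[np.array(uv,float).reshape(-1,2),np.ones(np.array(uv).size//2)]@np.linalg.inv(K(p)).T)@Rm
    return c+d*((z-c[2])/d[:,2])[:,None]
E
python3 - <<'E'
from h import *
print(arm.get_obs())
for c in ('top','side','wrist'):
    im,p=save(c,c+'0'); print(c,p)
E
```

```text
pics
{'time_s': 0.0, 'joint_positions': array([ 7.56077918e+01,  2.02602720e+01,  9.36283054e+01,  4.17687726e-04,
        6.61869228e+01, -1.38268291e-01]), 'joint_velocities': array([-0.01950062,  0.07289866, -0.05717673,  0.00104479, -0.00256919,
        0.07223151]), 'effort': array([ 8.57646701e-04, -5.93839967e+01, -3.34211755e+01,  6.96994155e-02,
        2.32289307e-02, -5.85145654e-05]), 'eef_pos': array([0.1537808 , 0.60531884, 0.23589356]), 'tool_rot': array([-1.79924501e+02, -5.64104738e-04,  1.65745891e+02]), 'contact_force': array([ 0.17077645, -0.28571094, -0.30019877]), 'moment': array([-0.01411068, -0.00897203, -0.01782732]), 'grip_force': 0.0, 'grip_width': 0.09206509147659882}
top {'vfov': 55.61946669344487, 'cx': 323.052457302996, 'cy': 234.86135077308435, 'rvec': array([ 2.15732049, -2.18169933,  0.10162051]), 'tvec': array([-0.00364556,  0.59144647,  1.3439335 ])}
side {'vfov': 53.786016173662695, 'cx': 321.8228125145622, 'cy': 241.75719297012031, 'rvec': array([ 2.01691401, -0.39712219,  0.24169926]), 'tvec': array([-0.54044631,  0.17269993,  1.07901492])}
wrist {'vfov': 66.52747590798054, 'cx': 318.2888513864578, 'cy': 243.3993456059565, 'rvec': array([-2.295366  , -1.7864938 , -0.25233315]), 'tvec': array([-0.62416235, -0.03212395,  0.39101682])}
```

View pics/top0.png

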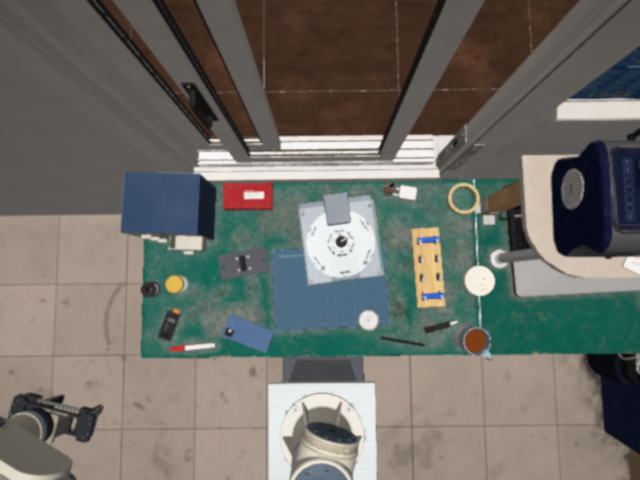

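View pics/side0.png

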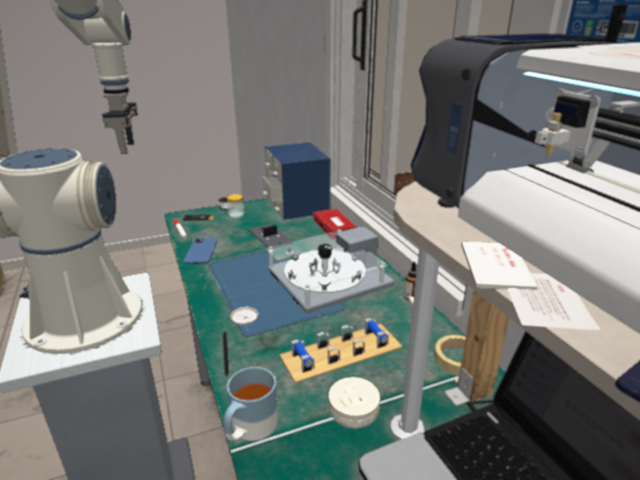

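The top view shows the tester with its knob at (341,241). The rack runs along the image vertical near (428,268), with blue cells at (428,240) and (432,296). The cover is at (243,264), the jar at (175,284) and the bottle at (390,188). Next I'll work out rough positions and enlarge a crop.

Run:
```python
from h import *
im,p=load('top0')
for n,uv,z in [('knob',(341,241),.1),('rackTL',(412,229),.005),('rackTR',(437,228),.005),('rackBL',(419,307),.005),('rackBR',(445,306),.005),('cell1',(428,240),.029),('cell2',(432,296),.029),('handle',(242,263),.035),('pot?',(480,281),.03),('pot2',(369,320),.03),('bottle',(390,188),.1)]:
    print(n,ray(p,uv,z).round(3))
cv2.imwrite('pics/c1.png',cv2.resize(im[170:320,215:455],None,fx=3.3,fy=3.3,interpolation=cv2.INTER_CUBIC))
```

```text
knob [[ 0.566 -0.062  0.1  ]]
rackTL [[ 0.609 -0.284  0.005]]
rackTR [[ 0.611 -0.36   0.005]]
rackBL [[ 0.371 -0.298  0.005]]
rackBR [[ 0.374 -0.376  0.005]]
cell1 [[ 0.572 -0.326  0.029]]
cell2 [[ 0.405 -0.332  0.029]]
handle [[0.509 0.233 0.035]]
pot? [[ 0.448 -0.476  0.03 ]]
pot2 [[ 0.337 -0.143  0.03 ]]
bottle [[ 0.718 -0.205  0.1  ]]
```

View pics/c1.png

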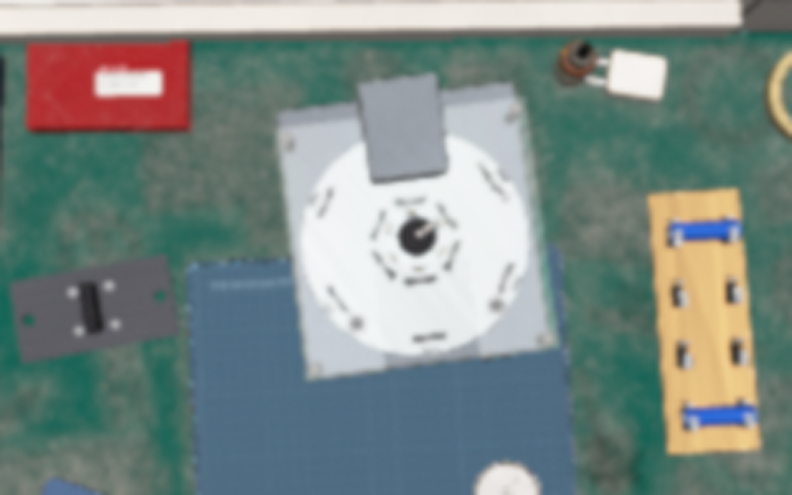

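The crop shows the knob's white rib pointing up and to the right, and cells in the two outer clips only. The tester yaw is about +7.5° and the rack is about 3.4° off the world axes. Next I'll work out where the wrist camera sits and go look at the tester and rack from close up.

```bash
cat >> h.py <<'E'
def T():
    o=arm.get_obs(); return np.array(o['eef_pos']), R.from_euler('xyz',o['tool_rot'],degrees=True), o
def go(tcp,yaw):
    "row numbers to reach TCP position with tool down at given yaw (deg)"
    x,r,o=T(); g=R.from_euler('xyz',[180,0,yaw],degrees=True)
    d=r.inv().apply(np.array(tcp)-x)*1000; rv=(r.inv()*g).as_rotvec()
    print('turn',rv.round(4),'shift',d.round(1),'rows',max(np.linalg.norm(d)/50,np.degrees(np.linalg.norm(rv))/8.59).round(1),'t',o['time_s'],'j',np.array(o['joint_positions']).round(0))
E
python3 - <<'E'
from h import *
x,r,o=T(); p=camera_params('wrist'); Rm=cv2.Rodrigues(p['rvec'])[0]; c=-Rm.T@p['tvec']
print('cam in tool',r.inv().apply(c-x)*1000, 'axes',(Rm@r.as_matrix()).round(3))
go([0.54,-0.10,0.42],90)
go([0.49,-0.33,0.30],90)
E
```

```text
cam in tool [  78.07715556   -0.45549504 -148.31642747] axes [[ 0.001  1.    -0.001]
 [-0.961  0.    -0.278]
 [-0.278  0.001  0.961]]
turn [-9.000e-04  7.000e-04  1.322e+00] shift [-548.  -588.8 -183.3] rows 16.5 t 0.15 j [76. 20. 94.  0. 66. -0.]
turn [-9.000e-04  7.000e-04  1.322e+00] shift [-556.2 -823.9  -63.1] rows 19.9 t 0.15 j [76. 20. 94.  0. 66. -0.]
```

Request:
step_arm(
  plan=[
    [[0,0,1.322,-548,-569,-10,0],[0,0,1.322,-548,-569,-10,0],[0,0,1.322,-548,-569,-10,0],[0,0,1.322,-548,-569,-10,0],[0,0,1.322,-548,-569,-10,0],[0,0,1.322,-548,-569,-10,0],[0,0,1.322,-548,-569,-10,0],[0,0,1.322,-548,-569,-10,0],[0,0,1.322,-548,-569,-10,0],[0,0,1.322,-548,-569,-10,0],[0,0,1.322,-548,-569,-10,0],[0,0,1.322,-548,-569,-10,0],[0,0,1.322,-548,-569,-10,0],[0,0,1.322,-548,-569,-10,0],[0,0,1.322,-548,-569,-10,0],[0,0,1.322,-548,-569,-10,0],[0,0,1.322,-548,-569,-10,0],[0,0,1.322,-548,-569,-10,0],[0,0,1.322,-548,-569,-10,0],[0,0,1.322,-548,-569,-10,0]],
  ],
)

```text
time_s: 2.15
eef_pos: [0.5443, -0.0795, 0.2466]
tool_rot: [-180.0, -0.0, 90.1]
contact_force: [0.7, 0.6, 0.4]
grip_width: 0.0914
grip_force: 0.0
```

Run:
```python
from h import *
print(T()[0],T()[1].as_euler('xyz',degrees=True)); save('wrist','w1'); go([0.49,-0.33,0.23],93)
```

```text
[ 0.54430808 -0.07949957  0.24655699] [-1.79975647e+02 -1.45266323e-02  9.00763118e+01]
turn [-0.0002 -0.0001 -0.0509] shift [-250.4  -54.8   16.6] rows 5.1 t 2.2 j [ -8.  13. 102.   0.  65.  -9.]
```

View pics/w1.png

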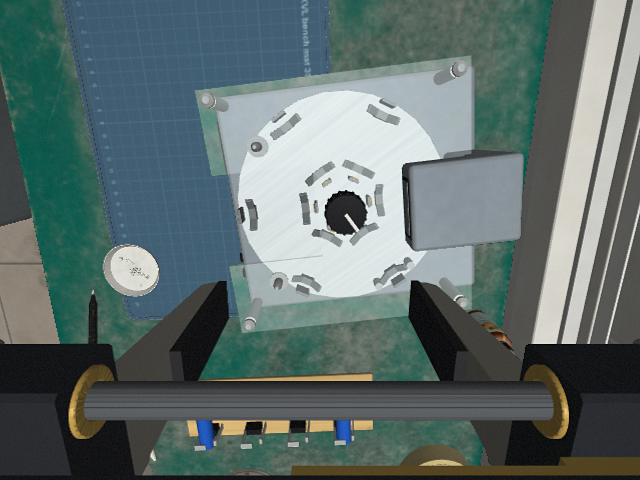

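The wrist view shows the knob at (345,213) with its rib pointing to about (357,230), pegs at (258,146) and (278,282), and guard corners at (195,92), (472,57) and (232,332). Bay one needs about 120° clockwise. Next I'll measure these and go look at the rack.

Request:
step_arm(
  plan=[
    [[0,0,-0.05,-250,-55,17,0],[0,0,-0.05,-250,-55,17,0],[0,0,-0.05,-250,-55,17,0],[0,0,-0.05,-250,-55,17,0],[0,0,-0.05,-250,-55,17,0],[0,0,-0.05,-250,-55,17,0],[0,0,-0.05,-250,-55,17,0],[0,0,-0.05,-250,-55,17,0],[0,0,-0.05,-250,-55,17,0]],
  ],
)

```text
time_s: 3.1
eef_pos: [0.4905, -0.3289, 0.2298]
tool_rot: [180.0, -0.0, 93.0]
contact_force: [0.2, -0.2, -1.2]
grip_width: 0.092
grip_force: 0.0
```

Run:
```python
from h import *
im,p=load('w1')
k=ray(p,(345,213),.1)[0]; a=ray(p,(258,146),.089)[0]; b=ray(p,(278,282),.089)[0]
print(k,a,b,np.linalg.norm(a-b), 'yaw', np.degrees(np.arctan2(*( (a-b)[[1,0]])))-90, 'mid',(a+b)/2, np.linalg.norm(((a+b)/2-k)[:2]))
c=ray(p,[(195,92),(472,57),(232,332)],.072); print(c,np.linalg.norm(c[0]-c[1]),np.linalg.norm(c[0]-c[2]),np.degrees(np.arctan2(*(c[1]-c[0])[[1,0]])))
im,p=save('wrist','w2')
cv2.imwrite('pics/w2c.png',cv2.resize(im[40:340,120:520,::-1],None,fx=2,fy=2,interpolation=cv2.INTER_CUBIC))
```

```text
[ 0.56640497 -0.06062052  0.1       ] [ 0.49570601 -0.00793466  0.089     ] [ 0.50851278 -0.12583822  0.089     ] 0.11859705828350056 yaw 6.199202676353465 mid [ 0.5021094  -0.06688644  0.089     ] 0.06460017527152001
[[ 0.44317364  0.03445296  0.072     ]
 [ 0.66741905  0.06097574  0.072     ]
 [ 0.45961663 -0.18577655  0.072     ]] 0.22580846079364017 0.2208424978587624 6.745360034931982
```

View pics/w2c.png

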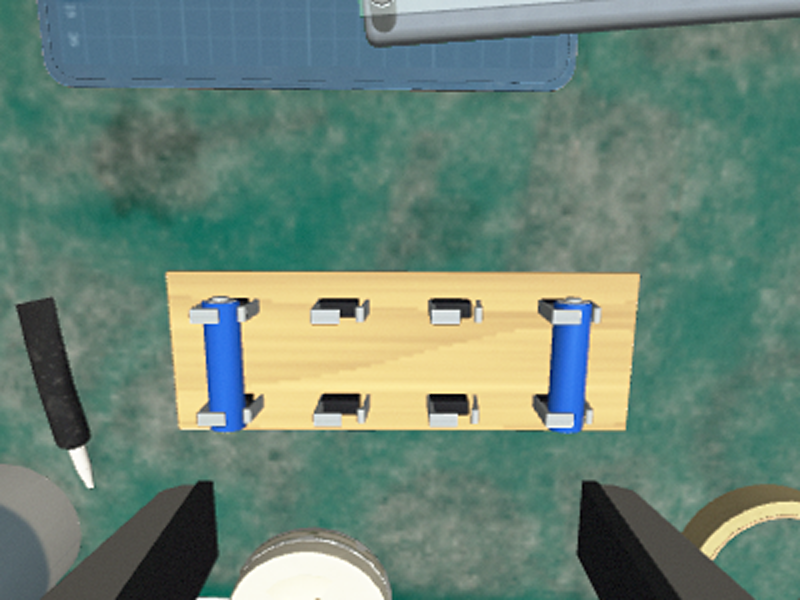

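Run:
```python
from h import *
im,p=load('w2')
f=lambda x0,x1,y0,y1:cv2.resize(im[y0:y1,x0:x1],(400,600),interpolation=cv2.INTER_CUBIC)
cv2.imwrite('pics/w2d.png',np.hstack([f(205,265,175,265),f(375,435,175,265)]))
im,p=load('w1')
k=ray(p,(345,213),.1)[0]; a=ray(p,(258,146),.073)[0]; b=ray(p,(278,282),.073)[0]
print(a,b,np.linalg.norm(a-b), 'yaw', np.degrees(np.arctan2(*( (a-b)[[1,0]])))-90, 'mid',(a+b)/2, np.linalg.norm(((a+b)/2-k)[:2]))
im,p=load('w2')
# board corners crop->full
cc=np.array([(166,272),(640,274),(627,430),(180,430)])/2+[120,40]
c=ray(p,cc,.005); print(c.round(4),c.mean(0), np.linalg.norm(c-np.roll(c,-1,0),axis=1)); print(np.degrees(np.arctan2(*(c[1]-c[0])[[1,0]])),np.degrees(np.arctan2(*(c[2]-c[3])[[1,0]])))
```

```text
[ 0.49316244 -0.00825688  0.073     ] [ 0.50663907 -0.13232746  0.073     ] 0.12480035327597555 yaw 6.199202676353465 mid [ 0.49990075 -0.07029217  0.073     ] 0.0672038070662916
[[ 0.3727 -0.2939  0.005 ]
 [ 0.6113 -0.2823  0.005 ]
 [ 0.6163 -0.3648  0.005 ]
 [ 0.3773 -0.3773  0.005 ]] [ 0.49441197 -0.3295918   0.005     ] [0.23893435 0.08262805 0.23934756 0.08357842]
2.7692029671471143 2.9976399535723823
```

View pics/w2d.png

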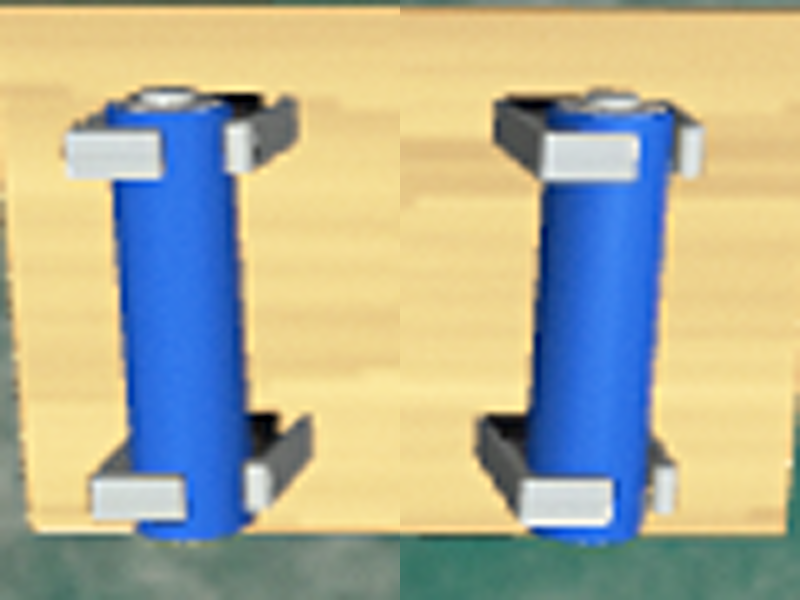

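Both +y ends show a small bright button inside a dark ring. I'll check the −y ends by turning the wrist half a turn.

Request:
step_arm(
  plan=[
    [[0,0,3.12,0,0,40,0],[0,0,3.12,0,0,40,0],[0,0,3.12,0,0,40,0],[0,0,3.12,0,0,40,0],[0,0,3.12,0,0,40,0],[0,0,3.12,0,0,40,0],[0,0,3.12,0,0,40,0],[0,0,3.12,0,0,40,0],[0,0,3.12,0,0,40,0],[0,0,3.12,0,0,40,0],[0,0,3.12,0,0,40,0],[0,0,3.12,0,0,40,0],[0,0,3.12,0,0,40,0],[0,0,3.12,0,0,40,0],[0,0,3.12,0,0,40,0],[0,0,3.12,0,0,40,0],[0,0,3.12,0,0,40,0],[0,0,3.12,0,0,40,0],[0,0,3.12,0,0,40,0],[0,0,3.12,0,0,40,0]],
  ],
)

```text
time_s: 5.15
eef_pos: [0.4905, -0.3294, 0.1898]
tool_rot: [-180.0, 0.0, -79.3]
contact_force: [0.6, -0.4, 0.3]
grip_width: 0.092
grip_force: 0.0
```

Run:
```python
from h import *
im,p=save('wrist','w3')
c=np.array([.4944,-.3296]); th=np.radians(2.9); ux=np.array([np.cos(th),np.sin(th)]); uy=np.array([-ux[1],ux[0]])
out=[]
for s in (-.084,.084):
    u,v=proj(p,[*(c+s*ux),.029])[0]; print(u,v); u=int(u);v=int(v)
    out.append(cv2.resize(im[max(v-60,0):max(v-60,0)+120,max(u-40,0):max(u-40,0)+80,::-1],(400,600),interpolation=cv2.INTER_CUBIC))
cv2.imwrite('pics/w3c.png',np.hstack(out))
k=[.5664,-.0606]
go([k[0],k[1],.20],150)
```

```text
408.7860235125216 243.4517762711967
217.56935273859443 217.79959697895893
turn [-1.0000e-04  2.0000e-04  2.2722e+00] shift [-251.1 -122.3  -10.2] rows 15.2 t 5.2 j [-34.  20. 100.   0.  60. 136.]
```

View pics/w3c.png

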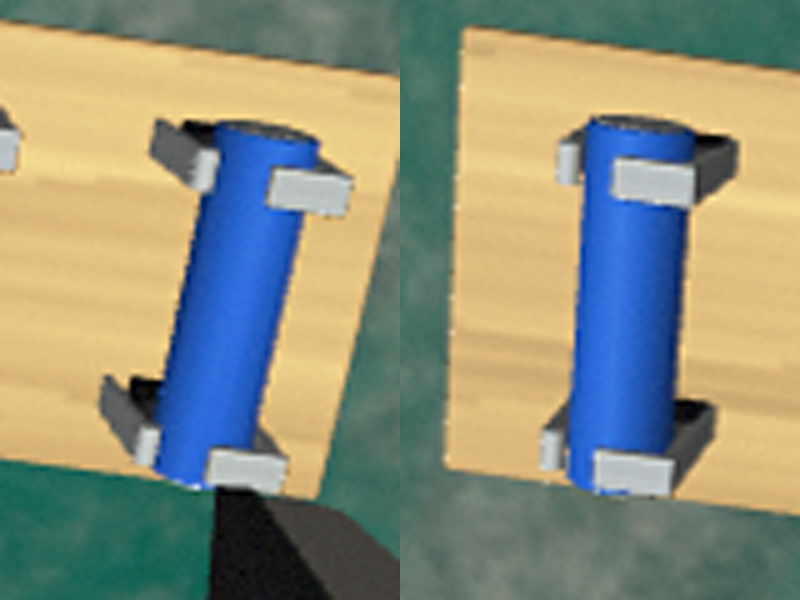

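Both −y ends are flat, so plus is at +y on both cells. On to the knob, partly closed.

Request:
step_arm(
  plan=[
    [[0,0,-1.7,-251,-122,-10,0.5],[0,0,-1.7,-251,-122,-10,0.5],[0,0,-1.7,-251,-122,-10,0.5],[0,0,-1.7,-251,-122,-10,0.5],[0,0,-1.7,-251,-122,-10,0.5],[0,0,-1.7,-251,-122,-10,0.5],[0,0,-1.7,-251,-122,-10,0.5],[0,0,-1.7,-251,-122,-10,0.5],[0,0,-1.7,-251,-122,-10,0.5],[0,0,-1.7,-251,-122,-10,0.5],[0,0,-1.7,-251,-122,-10,0.5],[0,0,-1.7,-251,-122,-10,0.5],[0,0,-3.0,-251,-122,-10,0.5],[0,0,-3.0,-251,-122,-10,0.5],[0,0,-3.0,-251,-122,-10,0.5],[0,0,-3.0,-251,-122,-10,0.5],[0,0,-3.0,-251,-122,-10,0.5],[0,0,-3.0,-251,-122,-10,0.5],[0,0,-3.0,-251,-122,-10,0.5],[0,0,-3.0,-251,-122,-10,0.5]],
  ],
)

```text
time_s: 7.2
eef_pos: [0.5618, -0.06, 0.1998]
tool_rot: [180.0, -0.0, 87.8]
contact_force: [-0.8, 0.3, 0.5]
grip_width: 0.0459
grip_force: 0.0
```

Run:
```python
from h import *
print(T()[2]['grip_width']); go([.5664,-.0606,.098],120)
im,p=save('wrist','w4')
cv2.imwrite('pics/w4c.png',im[:,:,::-1])
```

```text
0.045920847947789785
turn [ 2.000e-04 -0.000e+00 -5.626e-01] shift [ -0.5   4.6 101.8] rows 3.8 t 7.2 j [ -6.  17. 103.   0.  60.  -4.]
```

View pics/w4c.png

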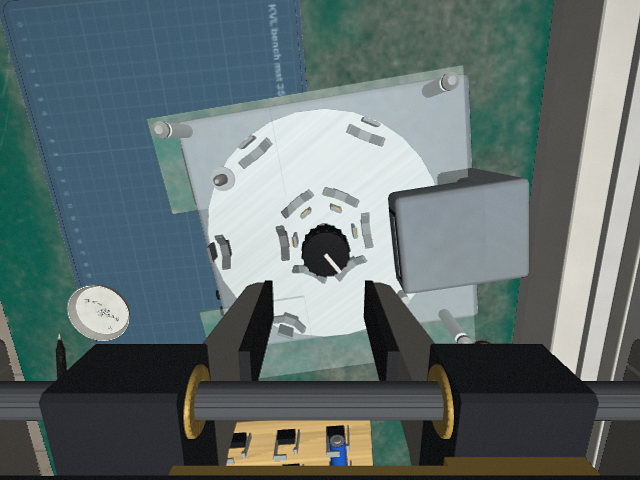

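The knob top is at (326,251), and the rib still points lower right. I'll let the arm settle, then refine.

Request:
step_arm(
  plan=[
    [[0,0,-0.54,0,0,0,0.5],[0,0,-0.54,0,0,0,0.5],[0,0,-0.54,0,0,0,0.5],[0,0,-0.54,0,0,0,0.5],[0,0,-0.54,0,0,0,0.5],[0,0,-0.54,0,0,0,0.5],[0,0,-0.54,0,0,0,0.5],[0,0,-0.54,0,0,0,0.5]],
  ],
)

```text
time_s: 8.05
eef_pos: [0.5619, -0.0609, 0.1996]
tool_rot: [180.0, -0.0, 118.0]
contact_force: [0.5, -0.5, -0.2]
grip_width: 0.0461
grip_force: 0.0
```

Run:
```python
from h import *
im,p=load('w4'); print(ray(p,(326,251),.1), ray(p,[(222,179)],.073))
go([.566,-.0605,.098],118)
```

```text
[[ 0.56760861 -0.05939092  0.1       ]] [[ 0.49235823 -0.00871065  0.073     ]]
turn [ 0. -0.  0.] shift [ -1.6   3.8 101.6] rows 2.0 t 8.05 j [ -6.  17. 103.   0.  60. -34.]
```

Request:
step_arm(
  plan=[
    [[0,0,0,-1.6,4.9,0,0.5],[0,0,0,-1.6,4.9,40,0.5],[0,0,0,-1.6,4.9,70,0.5],[0,0,0,-1.6,4.9,90,0.5],[0,0,0,-1.6,4.9,101,0.5],[0,0,0,-1.6,4.9,101,0.5],[0,0,0,-1.6,4.9,101,1],[0,0,0,-1.6,4.9,101,1],[0,0,0,-1.6,4.9,101,1],[0,0,0,-1.6,4.9,101,1],[0,0,0,-1.6,4.9,101,1]],
  ],
  grip_force=40,
)

```text
time_s: 9.15
eef_pos: [0.5664, -0.0608, 0.0995]
tool_rot: [-179.9, 0.0, 118.1]
contact_force: [-4.0, -4.4, -0.6]
grip_width: 0.033
grip_force: 40.0
```

Request:
step_arm(
  plan=[
    [[0,0,2.094,0,-1,0,1],[0,0,2.094,0,-1,0,1],[0,0,2.094,0,-1,0,1],[0,0,2.094,0,-1,0,1],[0,0,2.094,0,-1,0,1],[0,0,2.094,0,-1,0,1],[0,0,2.094,0,-1,0,1],[0,0,2.094,0,-1,0,1],[0,0,2.094,0,-1,0,1],[0,0,2.094,0,-1,0,1],[0,0,2.094,0,-1,0,1],[0,0,2.094,0,-1,0,1],[0,0,2.094,0,-1,0,1],[0,0,2.094,0,-1,0,1],[0,0,2.094,0,-1,0,1],[0,0,2.094,0,-1,0,1],[0,0,2.094,0,-1,0,1]],
  ],
)

```text
time_s: 10.85
eef_pos: [0.5677, -0.0617, 0.0996]
tool_rot: [179.9, -0.2, -1.9]
contact_force: [4.2, -7.3, -7.5]
grip_width: 0.0333
grip_force: 40.0
```

Run:
```python
from h import *
o=arm.get_obs(); print(o['contact_force'],o['moment'],o['joint_positions'].round(0))
```

```text
[ 4.1964989  -7.25847777 -7.49673646] [-0.78862198 -0.50621075  0.02318732] [ -6.  25. 107.  -0.  48.  86.]
```

Request:
step_arm(
  plan=[
    [[0,0,0,0,0,0,0.5],[0,0,0,0,0,0,0.5],[0,0,0,0,0,0,0.5],[0,0,0,0,0,-40,0.5],[0,0,0,0,0,-90,0.5],[0,0,-1.65,-60,30,-100,0.5],[0,0,-1.65,-60,30,-100,0.5],[0,0,-1.65,-60,30,-100,0.5],[0,0,-1.65,-60,30,-100,0.5],[0,0,-1.65,-60,30,-100,0.5],[0,0,-1.65,-60,30,-100,0.5],[0,0,-1.65,-60,30,-100,0.5],[0,0,-1.65,-60,30,-100,0.5],[0,0,-1.65,-60,30,-100,0.5],[0,0,-1.65,-60,30,-100,0.5],[0,0,-1.65,-60,30,-100,0.5],[0,0,-1.65,-60,30,-100,0.5],[0,0,-1.65,-60,30,-100,0.5]],
  ],
)

```text
time_s: 12.65
eef_pos: [0.5051, -0.0885, 0.1988]
tool_rot: [180.0, -0.0, 92.4]
contact_force: [0.0, -0.3, 0.3]
grip_width: 0.0457
grip_force: 0.0
```

Run:
```python
from h import *
im,p=save('wrist','w5')
u,v=proj(p,[.566,-.062,.08])[0].astype(int); print(u,v)
y0=max(v-150,0);x0=max(u-220,0); print(x0,y0)
cv2.imwrite('pics/w5c.png',cv2.resize(im[y0:y0+230,x0:x0+310,::-1],None,fx=2.5,fy=2.5,interpolation=cv2.INTER_CUBIC))
c=np.array([.4944,-.3296]); th=np.radians(2.9); ux=np.array([np.cos(th),np.sin(th)])
for s in (-.084,.084): print(c+s*ux)
go([*(c-.084*ux),.12],92.9)
```

```text
401 213
181 63
[ 0.41050757 -0.33384981]
[ 0.57829243 -0.32535019]
turn [ 0.0003  0.     -0.0088] shift [-241.2 -104.9   78.8] rows 5.5 t 12.7 j [-10.  13. 109.   0.  58. -13.]
```

View pics/w5c.png

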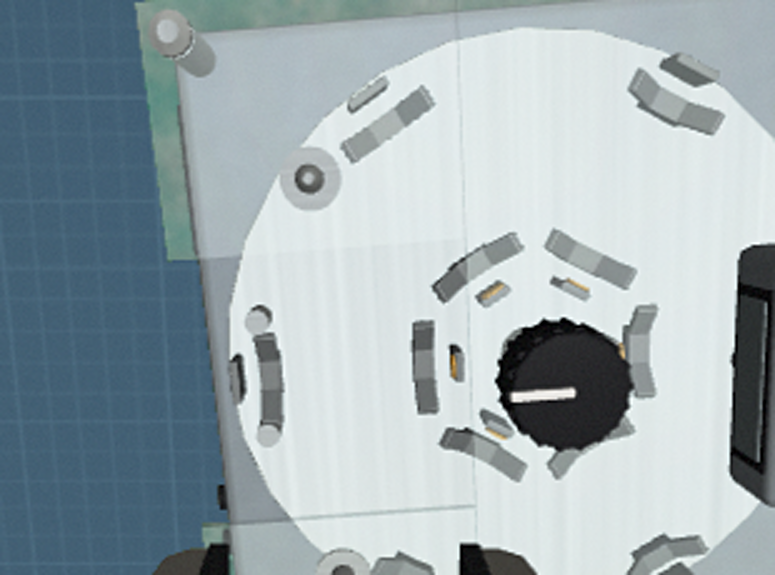

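The marked bay is in the gap: studs at crop (258,320) and (270,435), saddles at (270,378) and (426,367), and the rib points to the gap. Next I'll compute the gap centre.

Run:
```python
from h import *
im,p=load('w5')
f=lambda u,v:(u/2.5+181,v/2.5+63)
for z in (.042,.047,.05):
    a=ray(p,f(270,378),z)[0];b=ray(p,f(426,367),z)[0]; print(z,a,b,np.linalg.norm(a-b),np.degrees(np.arctan2(*(b-a)[[1,0]])),(a+b)/2)
print('knob',ray(p,f(563,383),.1), 'peg',ray(p,f(310,178),.089),ray(p,f(310,180),.073))
s=ray(p,[f(258,320),f(270,435)],.055);print('studs',s,s.mean(0))
# corners for yaw
print(ray(p,[f(172,258),f(207,525)],.072))
```

```text
0.042 [ 0.480024   -0.07379985  0.042     ] [ 0.53266086 -0.06779833  0.042     ] 0.05297788960687403 6.504624569748768 [ 0.50634243 -0.07079909  0.042     ]
0.047 [ 0.48038281 -0.0727671   0.047     ] [ 0.53215713 -0.06686393  0.047     ] 0.05210976854848721 6.5046245697487635 [ 0.50626997 -0.06981551  0.047     ]
0.05 [ 0.48059809 -0.07214745  0.05      ] [ 0.5318549  -0.06630329  0.05      ] 0.05158889591345508 6.504624569748744 [ 0.50622649 -0.06922537  0.05      ]
knob [[ 0.56480837 -0.05983118  0.1       ]] peg [[ 0.49309756 -0.00861838  0.089     ]] [[ 0.4925684  -0.00903515  0.073     ]]
studs [[ 0.4767522  -0.0524446   0.055     ]
 [ 0.48134224 -0.0902876   0.055     ]] [ 0.47904722 -0.0713661   0.055     ]
[[ 0.45256779 -0.03280281  0.072     ]
 [ 0.46297291 -0.11636657  0.072     ]]
```

Request:
step_arm(
  plan=[
    [[0,0,-0.009,-241,-105,0,0.5],[0,0,-0.009,-241,-105,0,0.5],[0,0,-0.009,-241,-105,0,0.5],[0,0,-0.009,-241,-105,0,0.5],[0,0,-0.009,-241,-105,30,0.5],[0,0,-0.009,-241,-105,78,0.5],[0,0,-0.009,-241,-105,78,0.55],[0,0,-0.009,-241,-105,78,0.55],[0,0,-0.009,-241,-105,78,0.55]],
  ],
)

```text
time_s: 13.6
eef_pos: [0.4122, -0.3337, 0.1217]
tool_rot: [180.0, 0.0, 93.1]
contact_force: [0.5, -0.2, 0.5]
grip_width: 0.0413
grip_force: 0.0
```

Run:
```python
from h import *
im,p=load('w2')
print(ray(p,[(120+225/2,40+365/2),(120+570/2,40+366/2)],.035))
go([.4105,-.3338,.036],92.9)
```

```text
[[ 0.40858858 -0.33321365  0.035     ]
 [ 0.57402674 -0.32502951  0.035     ]]
turn [0.0006 0.0002 0.004 ] shift [ 0.  -1.7 85.7] rows 1.7 t 13.6 j [-39.  20. 111.   0.  49. -42.]
```

Request:
step_arm(
  plan=[
    [[0,0,0,0,-2.4,30,0.55],[0,0,0,0,-2.4,60,0.55],[0,0,0,0,-2.4,85.5,0.55],[0,0,0,0,-2.4,85.5,0.55],[0,0,0,0,-2.4,85.5,1],[0,0,0,0,-2.4,85.5,1],[0,0,0,0,-2.4,85.5,1],[0,0,0,0,-2.4,85.5,1],[0,0,0,0,-2.4,85.5,1]],
  ],
  grip_force=35,
)

```text
time_s: 14.5
eef_pos: [0.4096, -0.3348, 0.0366]
tool_rot: [179.9, 0.1, 93.1]
contact_force: [-2.2, 1.1, 10.2]
grip_width: 0.017
grip_force: 35.0
```

Request:
step_arm(
  plan=[
    [[0,0,0,0,3,0,1],[0,0,0,0,6,0,1],[0,0,0,0,9,0,1],[0,0,0,0,12,0,1],[0,0,0,0,14,0,1],[0,0,0,0,14,0,1]],
  ],
)

```text
time_s: 15.1
eef_pos: [0.4214, -0.3334, 0.0354]
tool_rot: [-179.8, -0.0, 93.2]
contact_force: [-8.3, -2.3, 2.1]
grip_width: 0.017
grip_force: 35.0
```

Request:
step_arm(
  plan=[
    [[0,0,0,0,2,0,1],[0,0,0,0,2.5,0,1],[0,0,0,0,2.5,-5,1],[0,0,0,0,2.5,-10,1],[0,0,0,0,2.5,-15,1]],
  ],
)

```text
time_s: 15.6
eef_pos: [0.4241, -0.3329, 0.0504]
tool_rot: [-179.9, -0.1, 93.1]
contact_force: [-2.9, 0.5, 2.5]
grip_width: 0.0168
grip_force: 35.0
```

Request:
step_arm(
  plan=[
    [[0,0,0,0,0,-40,1],[0,0,0,0,0,-80,1],[0,0,0,0,0,-90,1],[0,0,0,0,0,-90,1]],
  ],
)

```text
time_s: 16.0
eef_pos: [0.4267, -0.3343, 0.1423]
tool_rot: [179.8, 0.2, 93.1]
contact_force: [-0.3, 0.2, -0.2]
grip_width: 0.0173
grip_force: 35.0
```

Run:
```python
from h import *
go([.504,-.069,.13],6.5)
```

```text
turn [ 5.3000e-03 -3.0000e-04  1.5122e+00] shift [260.7  91.7  11.8] rows 10.1 t 16.0 j [-38.  19. 109.   0.  52. -41.]
```

Request:
step_arm(
  plan=[
    [[0,0,1.512,261,92,5,1],[0,0,1.512,261,92,5,1],[0,0,1.512,261,92,5,1],[0,0,1.512,261,92,5,1],[0,0,1.512,261,92,5,1],[0,0,1.512,261,92,5,1],[0,0,1.512,261,92,5,1],[0,0,1.512,261,92,5,1],[0,0,1.512,261,92,5,1],[0,0,1.512,261,92,5,1],[0,0,1.512,261,92,5,1],[0,0,1.512,261,92,5,1],[0,0,1.512,261,92,5,1],[0,0,1.512,261,92,5,1]],
  ],
)

```text
time_s: 17.4
eef_pos: [0.5026, -0.0677, 0.1345]
tool_rot: [-180.0, 0.0, 6.7]
contact_force: [-0.1, -0.3, -0.3]
grip_width: 0.0171
grip_force: 35.0
```

Run:
```python
from h import *
im,p=save('wrist','w6')
go([.504,-.069,.0615],6.5)
u,v=proj(p,[.52,-.067,.1])[0].astype(int); print(u,v)
y0=max(v-150,0); x0=u-170; print(x0,y0)
cv2.imwrite('pics/w6c.png',cv2.resize(im[y0:y0+250,x0:x0+340,::-1],None,fx=2.3,fy=2.3,interpolation=cv2.INTER_CUBIC))
```

```text
turn [-0.0002  0.0006  0.0022] shift [ 1.2  1.4 73.2] rows 1.5 t 17.45 j [ -8.  17. 113.   0.  50.  76.]
320 258
150 108
```

View pics/w6c.png

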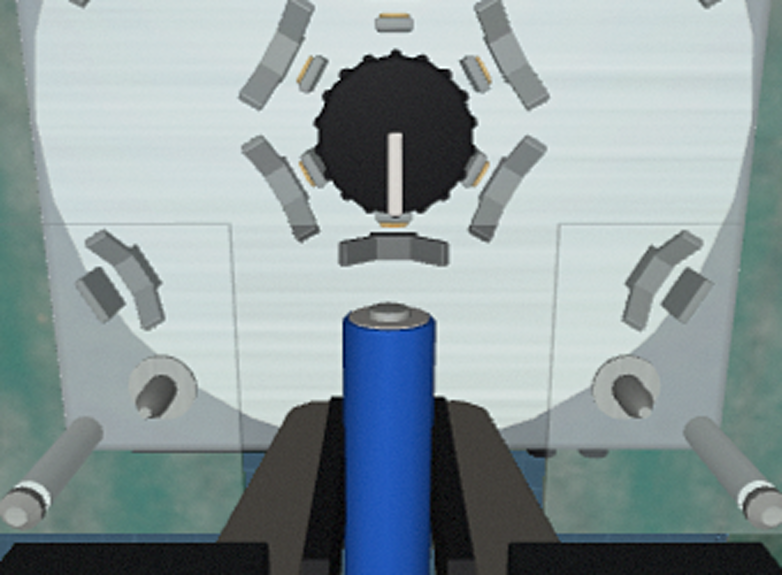

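Run:
```python
from h import *
im,p=load('w6'); f=lambda u,v:(u/2.3+150,v/2.3+108)
x,r,o=T(); yaw=np.radians(6.5)
ux=np.array([np.cos(yaw),np.sin(yaw)]); uy=np.array([-ux[1],ux[0]])
def show(n,uv,z):
    X=ray(p,f(*uv),z)[0]; d=X[:2]-x[:2]; print(n,X.round(4),'ahead',(d@ux*1000).round(1),'left',(d@uy*1000).round(1))
show('knob',(396,133),.1)
show('saddle mid',(394,248),.047); show('pegL',(163,387),.073); show('pegR',(627,387),.073)
show('peg tips L',(146,410),.089);show('R',(643,410),.089)
show('contact mid inner',(394,220),.054)
show('button',(388,312),.127); show('rim top',(388,328),.136);show('cell axis near end',(388,330),.136)
```

```text
knob [ 0.5676 -0.0624  0.1   ] ahead 65.1 left -2.1
saddle mid [ 0.5319 -0.0667  0.047 ] ahead 29.1 left -2.2
pegL [ 0.4926 -0.0092  0.073 ] ahead -3.4 left 59.3
pegR [ 0.507  -0.1319  0.073 ] ahead -2.9 left -64.3
peg tips L [ 0.4927 -0.0091  0.089 ] ahead -3.3 left 59.4
R [ 0.5071 -0.1315  0.089 ] ahead -2.8 left -63.9
contact mid inner [ 0.5411 -0.0655  0.054 ] ahead 38.4 left -2.1
button [ 0.5358 -0.0644  0.127 ] ahead 33.2 left -0.5
rim top [ 0.5353 -0.0645  0.136 ] ahead 32.8 left -0.5
cell axis near end [ 0.5349 -0.0645  0.136 ] ahead 32.4 left -0.5
```

Request:
step_arm(
  plan=[
    [[0,0,0,3,1.8,0,1],[0,0,0,3,1.8,15,1],[0,0,0,3,1.8,30,1],[0,0,0,3,1.8,45,1],[0,0,0,3,1.8,55,1],[0,0,0,3,1.8,60,1],[0,0,0,3,1.8,64,1],[0,0,0,3,1.8,66,1],[0,0,0,3,1.8,66,1]],
  ],
)

```text
time_s: 18.35
eef_pos: [0.5062, -0.0692, 0.0692]
tool_rot: [180.0, -0.0, 6.5]
contact_force: [-0.3, -1.0, 0.6]
grip_width: 0.0173
grip_force: 35.0
```

Request:
step_arm(
  plan=[
    [[0,0,0,0,0,2,1],[0,0,0,0,0,4,1],[0,0,0,0,0,6,1],[0,0,0,0,0,7.5,1],[0,0,0,0,0,7.5,1]],
  ],
)

```text
time_s: 18.85
eef_pos: [0.5061, -0.0692, 0.0614]
tool_rot: [-180.0, 0.0, 6.5]
contact_force: [0.5, -0.6, -0.8]
grip_width: 0.0172
grip_force: 35.0
```

Request:
step_arm(
  plan=[
    [[0,0,0,0,0,0.7,1],[0,0,0,0,0,1.4,1],[0,0,0,0,0,1.4,1]],
  ],
)

```text
time_s: 19.15
eef_pos: [0.5061, -0.0692, 0.0601]
tool_rot: [-180.0, -0.0, 6.5]
contact_force: [-0.5, 0.5, -1.2]
grip_width: 0.017
grip_force: 35.0
```

Request:
step_arm(
  plan=[
    [[0,0,0,0,0,0.8,1],[0,0,0,0,0,0.8,1],[0,0,0,0,0,0.8,0.7],[0,0,0,0,0,0.8,0.7],[0,0,0,0,0,0.8,0.7],[0,0,0,0,0,-5,0.7],[0,0,0,0,0,-25,0.7],[0,0,0,0,0,-60,0.7],[0,0,0,0,0,-90,0.7],[0,0,0,0,0,-90,0.7]],
  ],
)

```text
time_s: 20.15
eef_pos: [0.5086, -0.0695, 0.1542]
tool_rot: [179.9, -0.4, 6.5]
contact_force: [0.5, -1.1, 0.6]
grip_width: 0.0277
grip_force: 0.0
```

Run:
```python
from h import *
im,p=save('wrist','w7'); x=T()[0]
u,v=proj(p,[.52,-.067,.06])[0].astype(int)
y0=max(v-140,0); x0=u-150; print(x0,y0,x)
cv2.imwrite('pics/w7c.png',cv2.resize(im[y0:y0+220,x0:x0+300,::-1],None,fx=2.5,fy=2.5,interpolation=cv2.INTER_CUBIC))
go([.567,-.062,.20],60)
```

```text
165 99 [ 0.50752279 -0.06934161  0.15229299]
turn [ 0.003  -0.0034 -0.9333] shift [ 60.1  -0.5 -47.5] rows 6.2 t 20.2 j [ -8.  16. 112.  -0.  52.  76.]
```

View pics/w7c.png

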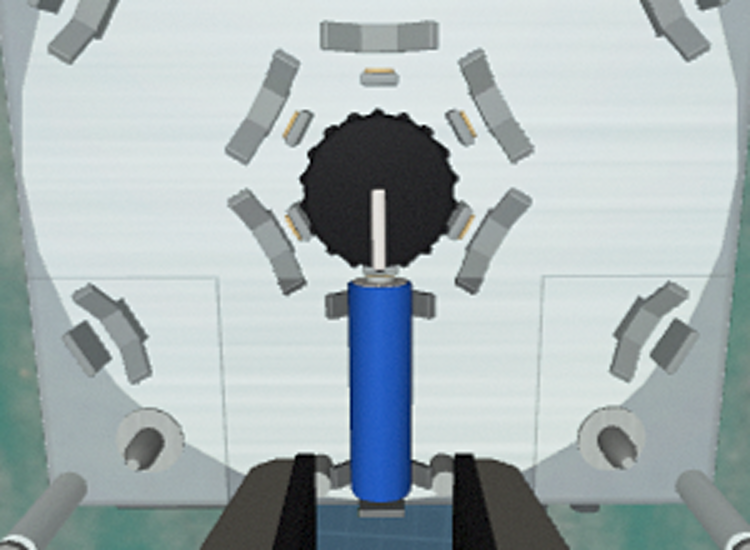

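Cell one is seated in the marked bay, plus end to the knob. Next I'll click the dial 60° clockwise.

Request:
step_arm(
  plan=[
    [[0,0,0,30,0,0,0.5],[0,0,0,60,-0.3,0,0.5],[0,0,0,60,-0.3,0,0.5],[0,0,0,60,-0.3,20,0.5],[0,0,0,60,-0.3,40,0.5],[0,0,0,60,-0.3,53,0.5],[0,0,0,60,-0.3,53,0.5],[0,0,0,60,-0.3,53,1],[0,0,0,60,-0.3,53,1],[0,0,0,60,-0.3,53,1],[0,0,0,60,-0.3,53,1]],
  ],
  grip_force=40,
)

```text
time_s: 21.3
eef_pos: [0.5651, -0.062, 0.0969]
tool_rot: [-180.0, 0.1, 6.5]
contact_force: [0.6, 0.4, -4.0]
grip_width: 0.0333
grip_force: 40.0
```

Request:
step_arm(
  plan=[
    [[0,0,1.06,1.5,0,-1,1],[0,0,1.06,1.5,0,-1,1],[0,0,1.06,1.5,0,-1,1],[0,0,1.06,1.5,0,-1,1],[0,0,1.06,1.5,0,-1,1],[0,0,1.06,1.5,0,-1,1],[0,0,1.06,1.5,0,-1,1],[0,0,1.06,1.5,0,-1,1],[0,0,1.06,1.5,0,-1,1],[0,0,1.06,1.5,0,-1,1]],
  ],
)

```text
time_s: 22.3
eef_pos: [0.5658, -0.0605, 0.097]
tool_rot: [179.9, 0.2, -54.2]
contact_force: [0.2, 7.5, -11.9]
grip_width: 0.0332
grip_force: 40.0
```

Request:
step_arm(
  plan=[
    [[0,0,0,0,0,0,0.5],[0,0,0,0,0,0,0.5],[0,0,0,0,0,0,0.5],[0,0,0,0,0,-40,0.5],[0,0,0,0,0,-80,0.5],[0,0,-2.567,0,0,-80,0.5],[0,0,-2.567,0,0,-80,0.5],[0,0,-2.567,0,0,-80,0.5],[0,0,-2.567,0,0,-80,0.5],[0,0,-2.567,0,0,-80,0.5],[0,0,-2.567,0,0,-80,0.5],[0,0,-2.567,0,0,-80,0.5],[0,0,-2.567,0,0,-80,0.5],[0,0,-2.567,0,0,-80,0.5],[0,0,-2.567,0,0,-80,0.5],[0,0,-2.567,0,0,-80,0.5],[0,0,-2.567,0,0,-80,0.5],[0,0,-2.567,0,0,-80,0.5],[0,0,-2.567,0,0,-80,0.5],[0,0,-2.567,0,0,-80,0.5]],
  ],
)

```text
time_s: 24.3
eef_pos: [0.5674, -0.0622, 0.1786]
tool_rot: [179.9, 0.0, 75.0]
contact_force: [0.1, -0.1, -0.0]
grip_width: 0.0459
grip_force: 0.0
```

Run:
```python
from h import *
go([.5765,-.3260,.12],92.9)
```

```text
turn [ 9.000e-04  2.000e-04 -3.116e-01] shift [-252.5   76.8   58.7] rows 5.4 t 24.3 j [ -6.  19. 103.  -0.  57.   9.]
```

Request:
step_arm(
  plan=[
    [[0,0,-0.312,-252,77,0,0.55],[0,0,-0.312,-252,77,0,0.55],[0,0,-0.312,-252,77,0,0.55],[0,0,-0.312,-252,77,0,0.55],[0,0,-0.312,-252,77,10,0.55],[0,0,-0.312,-252,77,50,0.55],[0,0,-0.312,-252,77,58,0.55],[0,0,-0.312,-252,77,58,0.55],[0,0,-0.312,-252,77,58,0.55]],
  ],
)

```text
time_s: 25.2
eef_pos: [0.5755, -0.3246, 0.1212]
tool_rot: [180.0, 0.0, 92.6]
contact_force: [0.4, 0.2, 0.2]
grip_width: 0.0415
grip_force: 0.0
```

Run:
```python
from h import *
go([.5765,-.3260,.036],92.9)
im,p=save('wrist','w8')
# blue cell centroid
hsv=cv2.cvtColor(im,cv2.COLOR_RGB2HSV); m=cv2.inRange(hsv,(108,170,90),(122,255,255))
n,l,s,c=cv2.connectedComponentsWithStats(m); 
for i in range(1,n):
    if s[i,4]>300: print(s[i],c[i],ray(p,c[i],.035))
print(proj(p,[.5765,-.326,.035]))
```

```text
turn [ 0.0006  0.0002 -0.005 ] shift [-1.4  0.9 85.2] rows 1.7 t 25.2 j [-30.  30.  94.   0.  56. -32.]
[ 303  214   26   91 1870] [316.86417112 259.07433155] [[ 0.5748162  -0.32540464  0.035     ]]
[[319.31323758 260.01773158]]
```

Request:
step_arm(
  plan=[
    [[0,0,-0.005,-1,0,30,0.55],[0,0,-0.005,-1,0,60,0.55],[0,0,-0.005,-1,0,85,0.55],[0,0,-0.005,-1,0,85,0.55],[0,0,-0.005,-1,0,85,1],[0,0,-0.005,-1,0,85,1],[0,0,-0.005,-1,0,85,1],[0,0,-0.005,-1,0,85,1],[0,0,-0.005,-1,0,85,1]],
  ],
  grip_force=35,
)

```text
time_s: 26.15
eef_pos: [0.5758, -0.3267, 0.037]
tool_rot: [179.9, 0.1, 92.9]
contact_force: [-1.0, 0.8, 7.3]
grip_width: 0.017
grip_force: 35.0
```

Request:
step_arm(
  plan=[
    [[0,0,0,0,3,0,1],[0,0,0,0,6,0,1],[0,0,0,0,9,0,1],[0,0,0,0,12,0,1],[0,0,0,0,15,0,1],[0,0,0,0,16.5,0,1],[0,0,0,0,16.5,0,1]],
  ],
)

```text
time_s: 26.85
eef_pos: [0.5891, -0.3257, 0.0352]
tool_rot: [-179.8, -0.0, 92.9]
contact_force: [-8.6, -3.4, 2.4]
grip_width: 0.0171
grip_force: 35.0
```

Request:
step_arm(
  plan=[
    [[0,0,0,0,1.5,0,1],[0,0,0,0,1.5,-5,1],[0,0,0,0,1.5,-10,1],[0,0,0,0,1.5,-15,1],[0,0,0,0,1.5,-40,1],[0,0,0,0,1.5,-80,1],[0,0,0,0,1.5,-105,1],[0,0,0,0,1.5,-105,1]],
  ],
)

```text
time_s: 27.65
eef_pos: [0.5956, -0.3268, 0.1453]
tool_rot: [179.6, 0.2, 92.9]
contact_force: [0.7, 0.3, -0.7]
grip_width: 0.017
grip_force: 35.0
```

Run:
```python
from h import *
go([.5060,-.0692,.135],6.5)
```

```text
turn [ 0.0088 -0.0019  1.5073] shift [261.8 -76.7   8.7] rows 10.1 t 27.65 j [-29.  30.  91.   0.  59. -32.]
```

Request:
step_arm(
  plan=[
    [[0,0,1.507,261,-76,2,1],[0,0,1.507,261,-76,2,1],[0,0,1.507,261,-76,2,1],[0,0,1.507,261,-76,2,1],[0,0,1.507,261,-76,2,1],[0,0,1.507,261,-76,2,1],[0,0,1.507,261,-76,2,1],[0,0,1.507,261,-76,2,1],[0,0,1.507,261,-76,2,1],[0,0,1.507,261,-76,2,1],[0,0,1.507,261,-76,2,1],[0,0,1.507,261,-76,2,1],[0,0,1.507,261,-76,2,1],[0,0,1.507,261,-76,2,1]],
  ],
)

```text
time_s: 29.05
eef_pos: [0.504, -0.0685, 0.1381]
tool_rot: [-180.0, 0.0, 6.6]
contact_force: [-0.3, 0.2, 0.3]
grip_width: 0.0175
grip_force: 35.0
```

Run:
```python
from h import *
im,p=save('wrist','w9')
go([.5061,-.0692,.061],6.5)
u,v=proj(p,[.52,-.067,.1])[0].astype(int)
y0=max(v-150,0); x0=u-170; print(x0,y0)
cv2.imwrite('pics/w9c.png',cv2.resize(im[y0:y0+250,x0:x0+340,::-1],None,fx=2.3,fy=2.3,interpolation=cv2.INTER_CUBIC))
```

```text
turn [-0.     -0.      0.0019] shift [ 2.   0.9 77.1] rows 1.5 t 29.1 j [ -8.  17. 113.   0.  50.  75.]
148 108
```

View pics/w9c.png

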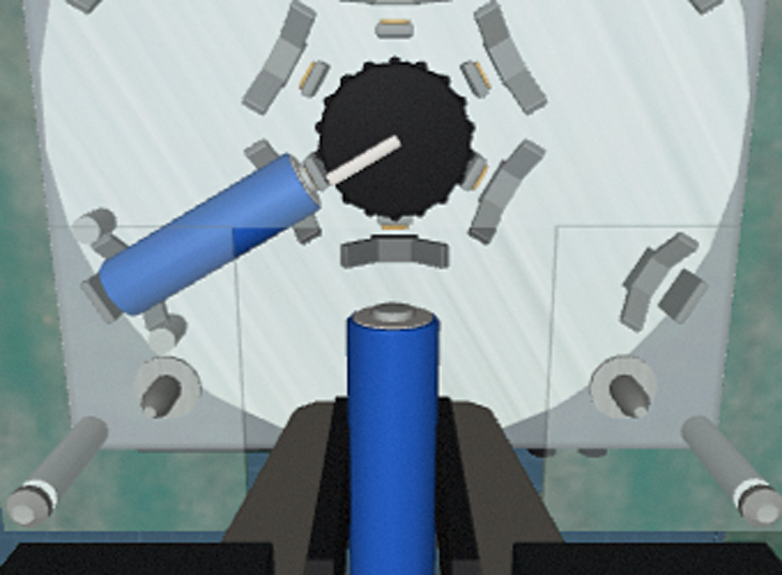

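Bay two is in the gap and cell one has travelled on. The second cell sits centred above it, so I'll lower it.

Request:
step_arm(
  plan=[
    [[0,0,0,2,0.9,0,1],[0,0,0,2,0.9,15,1],[0,0,0,2,0.9,30,1],[0,0,0,2,0.9,45,1],[0,0,0,2,0.9,60,1],[0,0,0,2,0.9,68,1],[0,0,0,2,0.9,72,1],[0,0,0,2,0.9,74,1],[0,0,0,2,0.9,76,1],[0,0,0,2,0.9,77.5,1],[0,0,0,2,0.9,78.5,1],[0,0,0,2,0.9,78.5,1]],
  ],
)

```text
time_s: 30.3
eef_pos: [0.5062, -0.0692, 0.0599]
tool_rot: [180.0, -0.0, 6.5]
contact_force: [-0.7, -0.6, 1.0]
grip_width: 0.0174
grip_force: 35.0
```

Release, lift, then go to the knob.

Request:
step_arm(
  plan=[
    [[0,0,0,0,0,0.6,1],[0,0,0,0,0,0.6,0.7],[0,0,0,0,0,0.6,0.7],[0,0,0,0,0,0.6,0.7],[0,0,0,0,0,-5,0.7],[0,0,0,0,0,-25,0.7],[0,0,0,0,0,-60,0.7],[0,0,0,0,0,-90,0.7],[0,0,0,0,0,-90,0.7],[0,0,0,0,0,-90,0.7]],
  ],
)

```text
time_s: 31.3
eef_pos: [0.5065, -0.0692, 0.1503]
tool_rot: [180.0, -0.1, 6.5]
contact_force: [-0.6, -0.0, -1.1]
grip_width: 0.0275
grip_force: 0.0
```

Run:
```python
from h import *
im,p=save('wrist','w10'); x=T()[0]
hsv=cv2.cvtColor(im,cv2.COLOR_RGB2HSV); m=cv2.inRange(hsv,(105,130,60),(125,255,255))
n,l,s,c=cv2.connectedComponentsWithStats(m)
im7,p7=load('w7'); hs7=cv2.cvtColor(im7,cv2.COLOR_BGR2HSV); m7=cv2.inRange(hs7,(105,130,60),(125,255,255)); n7,l7,s7,c7=cv2.connectedComponentsWithStats(m7)
for S,C,P in ((s,c,p),(s7,c7,p7)):
    for i in range(1,len(S)):
        if S[i,4]>800:
            b=S[i]; print(b,C[i].round(1),'far end',ray(P,(C[i][0],b[1]),.062).round(4),'near',ray(P,(C[i][0],b[1]+b[3]),.062).round(4))
go([.567,-.062,.20],66)
```

```text
[ 197  178   88   65 2072] [239.8 210.7] far end [[ 0.5543 -0.0136  0.062 ]] near [[ 0.511 -0.016  0.062]]
[ 305  209   26   90 2159] [317.7 253.1] far end [[ 0.54   -0.0654  0.062 ]] near [[ 0.4763 -0.0727  0.062 ]]
[ 304  212   26   88 2064] [316.5 255.3] far end [[ 0.5398 -0.0654  0.062 ]] near [[ 0.4764 -0.0726  0.062 ]]
turn [-2.0000e-04  2.0000e-04 -1.0382e+00] shift [ 61.7  -0.1 -50.6] rows 6.9 t 31.35 j [ -8.  16. 112.   0.  52.  76.]
```

Cell two is seated just like cell one. Now for two more clicks, starting from yaw 66.

Request:
step_arm(
  plan=[
    [[0,0,-1.04,61.5,0,-20,0.5],[0,0,-1.04,61.5,0,-20,0.5],[0,0,-1.04,61.5,0,-20,0.5],[0,0,-1.04,61.5,0,-20,0.5],[0,0,-1.04,61.5,0,-20,0.5],[0,0,-1.04,61.5,0,-20,0.5],[0,0,-1.04,61.5,0,-20,0.5],[0,0,-1.04,61.5,0,-20,0.5],[0,0,-1.04,61.5,0,10,0.5],[0,0,-1.04,61.5,0,35,0.5],[0,0,-1.04,61.5,0,51,0.5],[0,0,-1.04,61.5,0,51,0.5],[0,0,-1.04,61.5,0,51,1],[0,0,-1.04,61.5,0,51,1],[0,0,-1.04,61.5,0,51,1],[0,0,-1.04,61.5,0,51,1]],
  ],
  grip_force=40,
)

```text
time_s: 32.95
eef_pos: [0.5667, -0.0621, 0.0985]
tool_rot: [-180.0, 0.0, 66.1]
contact_force: [-0.9, 1.6, -5.8]
grip_width: 0.0329
grip_force: 40.0
```

Request:
step_arm(
  plan=[
    [[0,0,2.1,0,0,0,1],[0,0,2.1,0,0,0,1],[0,0,2.1,0,0,0,1],[0,0,2.1,0,0,0,1],[0,0,2.1,0,0,0,1],[0,0,2.1,0,0,0,1],[0,0,2.1,0,0,0,1],[0,0,2.1,0,0,0,1],[0,0,2.1,0,0,0,1],[0,0,2.1,0,0,0,1],[0,0,2.1,0,0,0,1],[0,0,2.1,0,0,0,1],[0,0,2.1,0,0,0,1],[0,0,2.1,0,0,0,1],[0,0,2.1,0,0,0,1],[0,0,2.1,0,0,0,1],[0,0,2.1,0,0,0,1]],
  ],
)

```text
time_s: 34.65
eef_pos: [0.5667, -0.0616, 0.0986]
tool_rot: [180.0, 0.1, -53.9]
contact_force: [-2.1, 5.8, -4.6]
grip_width: 0.0332
grip_force: 40.0
```

Request:
step_arm(
  plan=[
    [[0,0,0,0,0,0,0.5],[0,0,0,0,0,0,0.5],[0,0,0,0,0,0,0.5],[0,0,0,0,0,-40,0.5],[0,0,0,0,0,-90,0.5],[0,0,0,0,0,-120,0.5],[0,0,0,0,0,-120,0.5]],
  ],
)

```text
time_s: 35.35
eef_pos: [0.5702, -0.0628, 0.2239]
tool_rot: [-179.6, -0.4, -54.2]
contact_force: [0.7, -0.5, -0.3]
grip_width: 0.046
grip_force: 0.0
```

Run:
```python
from h import *
im,p=save('top','top1'); im2,p2=save('wrist','w11')
# blobs of dark cover grip
cv2.imwrite('pics/t1c.png',np.hstack([cv2.resize(im[220:310,190:290,::-1],(440,396),interpolation=cv2.INTER_CUBIC),cv2.resize(im2[:,:,::-1],(360,270)) if 0 else cv2.resize(im[190:280,300:385,::-1],(360,396),interpolation=cv2.INTER_CUBIC)]))
```

```text
(no output)
```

View pics/t1c.png

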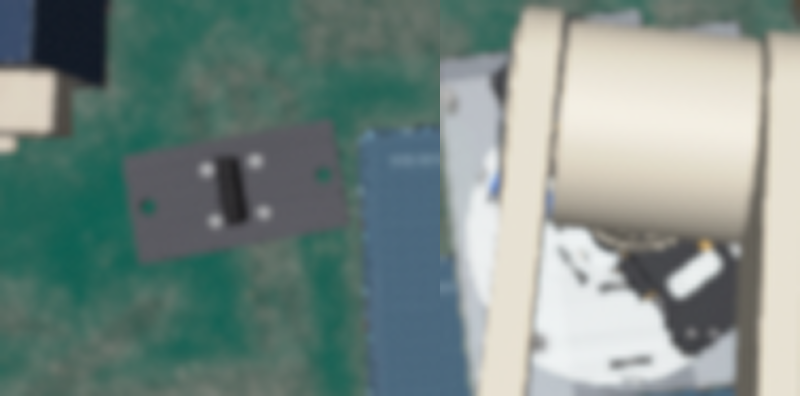

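Run:
```python
from h import *
im,p=load('top1')
a,b=ray(p,[(190+149/4.4,220+207/4.4),(190+324/4.4,220+175/4.4)],.005); d=a-b
print(a,b,np.linalg.norm(d),(a+b)/2,'yaw',np.degrees(np.arctan2(d[1],d[0]))-90)
print(ray(p,(190+232/4.4,220+190/4.4),.03))
# dial check from w11: blue cells
im2,p2=load('w11'); hs=cv2.cvtColor(im2,cv2.COLOR_BGR2HSV); m=cv2.inRange(hs,(105,110,50),(125,255,255)); n,l,s,c=cv2.connectedComponentsWithStats(m)
for i in range(1,n):
    if s[i,4]>150: print(s[i],ray(p2,c[i],.058)[0].round(4))
ux=np.array([np.cos(np.radians(6.5)),np.sin(np.radians(6.5))]); print('test place',[.567,-.062]+.062*ux)
for t in (120,180): 
    q=np.radians(6.5+180-t); print(t,proj(p2,[.567+.062*np.cos(q),-.062+.062*np.sin(q),.058]))
m=(a+b)/2; go([m[0],m[1],.22],10)
```

```text
[0.49849514 0.29353835 0.005     ] [0.51931573 0.17214384 0.005     ] 0.12316705640448736 [0.50890544 0.23284109 0.005     ] yaw 9.732212008983026
[[0.50869317 0.23149326 0.03      ]]
[267 197  29  28 464] [ 0.6066 -0.0585  0.058 ]
[ 231  241   66   48 1234] [ 0.5918 -0.0078  0.058 ]
test place [ 0.62860146 -0.0549814 ]
120 [[261.18960575 267.36158395]]
180 [[257.31401826 199.11523378]]
turn [-4.0000e-04 -2.1000e-03 -1.1201e+00] shift [-273.8 -125.2   -0.8] rows 7.5 t 35.45 j [ -6.  16. 101.  -0.  62. 138.]
```

The dial is at 180°: cell one is under the head and cell two is one click behind it. The cover is undisturbed at (0.509, 0.233), yaw 9.7°. I'll go above it.

Request:
step_arm(
  plan=[
    [[0,0,-1.12,-273,-125,0,0.5],[0,0,-1.12,-273,-125,0,0.5],[0,0,-1.12,-273,-125,0,0.5],[0,0,-1.12,-273,-125,0,0.5],[0,0,-1.12,-273,-125,0,0.5],[0,0,-1.12,-273,-125,0,0.5],[0,0,-1.12,-273,-125,20,0.5],[0,0,-1.12,-273,-125,40,0.5],[0,0,-1.12,-273,-125,40,0.5],[0,0,-1.12,-273,-125,40,0.5],[0,0,-1.12,-273,-125,40,0.5]],
  ],
)

```text
time_s: 36.55
eef_pos: [0.5094, 0.2321, 0.179]
tool_rot: [-180.0, -0.0, 9.8]
contact_force: [1.0, -0.3, 0.2]
grip_width: 0.0458
grip_force: 0.0
```

Run:
```python
from h import *
im,p=save('wrist','w12')
hs=cv2.cvtColor(im,cv2.COLOR_RGB2HSV)
X=proj(p,[.509,.2325,.035])[0]; print('handle exp',X)
# green holes: search near expected
y=np.radians(9.7); uy=np.array([-np.sin(y),np.cos(y)])
pts=[]
for s in (.062,-.062):
    e=proj(p,[*(np.array([.509,.2325])+s*uy),.005])[0]; u,v=e.astype(int); x0=max(u-22,0);y0=max(v-22,0)
    w=hs[y0:v+22,x0:u+22]; m=cv2.inRange(w,(60,90,20),(100,255,255)); n,l,st,c=cv2.connectedComponentsWithStats(m)
    for i in range(1,n):
        if 20<st[i,4]<900: 
            q=c[i]+[x0,y0]; print('hole',e,q,st[i],ray(p,q,.004)[0].round(4)); pts.append(ray(p,q,.004)[0])
if len(pts)==2:
    d=pts[0]-pts[1]; print(np.linalg.norm(d),(pts[0]+pts[1])/2,np.degrees(np.arctan2(d[1],d[0]))-90)
g=(im.max(2)<45).astype(np.uint8); u,v=X.astype(int); n,l,st,c=cv2.connectedComponentsWithStats(g[v-60:v+60,u-60:u+60])
for i in range(1,n):
    if st[i,4]>200: print('dark',st[i],c[i]+[u-60,v-60])
```

```text
handle exp [317.22751599 236.99173424]
hole [248.90546897 228.20524994] [229.51714286 228.69714286] [  0   0   9  44 350] [0.4948 0.3111 0.004 ]
hole [248.90546897 228.20524994] [247.05 225.24] [ 16  14  11  11 100] [0.5007 0.2958 0.004 ]
hole [385.75840063 228.60375803] [401.25308642 222.7962963 ] [ 35   0   9  32 162] [0.5269 0.1585 0.004 ]
hole [385.75840063 228.60375803] [383.13402062 225.63917526] [15 15 11 11 97] [0.5215 0.1741 0.004 ]
```

Request:
step_arm(
  plan=[
    [[0,0,0,2,-2.6,0,0.5],[0,0,0,2,-2.6,40,0.5],[0,0,0,2,-2.6,80,0.5],[0,0,0,2,-2.6,110,0.5],[0,0,0,2,-2.6,130,0.5],[0,0,0,2,-2.6,142,0.5],[0,0,0,2,-2.6,148,0.5],[0,0,0,2,-2.6,148,0.5],[0,0,0,2,-2.6,148,1],[0,0,0,2,-2.6,148,1],[0,0,0,2,-2.6,148,1],[0,0,0,2,-2.6,148,1],[0,0,0,2,-2.6,148,1],[0,0,0,2,-2.6,148,1]],
  ],
  grip_force=40,
)

```text
time_s: 38.0
eef_pos: [0.5107, 0.2354, 0.0311]
tool_rot: [-180.0, -0.0, 9.9]
contact_force: [-0.5, -1.5, 5.6]
grip_width: 0.0129
grip_force: 40.0
```

Request:
step_arm(
  plan=[
    [[0,0,0,0,0,-20,1],[0,0,0,0,0,-60,1],[0,0,0,0,0,-100,1],[0,0,0,0,0,-139,1],[0,0,0,0,0,-139,1],[0,0,0,0,0,-139,1]],
  ],
)

```text
time_s: 38.6
eef_pos: [0.5106, 0.2353, 0.17]
tool_rot: [-180.0, -0.1, 10.0]
contact_force: [-0.5, 1.6, -3.2]
grip_width: 0.013
grip_force: 40.0
```

```bash
cat >> h.py <<'E'
def holes(fn,im,p,x,yaw,z):
    hs=cv2.cvtColor(im,cv2.COLOR_RGB2HSV); y=np.radians(yaw); ux=np.array([np.cos(y),np.sin(y)]); uy=np.array([-ux[1],ux[0]])
    for s in (.062,-.062):
        e=proj(p,[*(x[:2]+s*uy),z])[0]; u,v=e.astype(int)
        w=hs[v-24:v+24,u-24:u+24].astype(int); print('exp',e.round(1), 'rows S at centre', w[24,::4,1], w[24,::4,2])
E
python3 - <<'E'
from h import *
x,r,o=T(); yaw=r.as_euler('xyz',degrees=True)[2]; print(x,yaw)
im,p=save('wrist','w13'); z=x[2]-.0311+.005
y=np.radians(yaw); ux=np.array([np.cos(y),np.sin(y)]); uy=np.array([-ux[1],ux[0]])
hs=cv2.cvtColor(im,cv2.COLOR_RGB2HSV); 
for s in (.062,-.062):
    e=proj(p,[*(x[:2]+s*uy),z])[0]; u,v=e.astype(int); w=hs[v-30:v+30,u-30:u+30]
    m=cv2.inRange(w,(60,70,20),(115,255,255)); n,l,st,c=cv2.connectedComponentsWithStats(m)
    for i in range(1,n):
        if st[i,4]>60:
            q=c[i]+[u-30,v-30]; X=ray(p,q,z)[0]; d=X[:2]-x[:2]; print(e.round(1),q.round(1),st[i],'ahead',d@ux*1000,'left',d@uy*1000)
# tester target
yt=np.radians(6.5); print(np.array([.567,-.062])-.0667*np.array([np.cos(yt),np.sin(yt)]))
go([.5000,-.0698,.17],6.5)
E
```

```text
[0.51061917 0.23533417 0.17004252] 9.959461870085512
[197.6 295.5] [170.9 295.5] [  0   0  11  59 413] ahead -0.03254326367800944 left 75.79061550868754
[197.6 295.5] [200.  293.5] [ 24  21  19  16 237] ahead 1.1364843940851985 left 60.6349617239911
[437.3 295.7] [463.7 301.9] [ 52   0   8  60 286] ahead -3.4835537499353917 left -76.0162503784923
[437.3 295.7] [436.3 293.9] [ 20  21  19  17 247] ahead 1.036811464399122 left -61.39106029233051
[ 0.50072876 -0.06955065]
turn [0.0003 0.0011 0.0604] shift [-62.4 298.5  -1. ] rows 6.1 t 38.65 j [ 25.  19. 105.  -0.  56. 105.]
```

Request:
step_arm(
  plan=[
    [[0,0,0.059,-62,298,0,1],[0,0,0.059,-62,298,0,1],[0,0,0.059,-62,298,0,1],[0,0,0.059,-62,298,0,1],[0,0,0.059,-62,298,0,1],[0,0,0.059,-62,298,0,1],[0,0,0.059,-62,298,0,1],[0,0,0.059,-62,298,0,1],[0,0,0.059,-62,298,0,1],[0,0,0.059,-62,298,0,1]],
  ],
)

```text
time_s: 39.65
eef_pos: [0.5006, -0.0676, 0.169]
tool_rot: [-180.0, 0.1, 6.7]
contact_force: [0.6, 0.3, -1.4]
grip_width: 0.0128
grip_force: 40.0
```

Run:
```python
from h import *
go([.4996,-.0699,.125],6.6)
```

```text
turn [-0.0006  0.0012  0.0012] shift [-1.3  2.2 44. ] rows 0.9 t 39.65 j [ -8.  14. 112.   0.  54.  75.]
```

Request:
step_arm(
  plan=[
    [[0,0,0,-1.3,2.2,15,1],[0,0,0,-1.3,2.2,30,1],[0,0,0,-1.3,2.2,42,1],[0,0,0,-1.3,2.2,42,1],[0,0,0,-1.3,2.2,42,1]],
  ],
)

```text
time_s: 40.15
eef_pos: [0.5, -0.0707, 0.1277]
tool_rot: [-180.0, 0.0, 6.6]
contact_force: [-0.7, -0.2, -1.9]
grip_width: 0.0127
grip_force: 40.0
```

Run:
```python
from h import *
x,r,o=T(); yaw=r.as_euler('xyz',degrees=True)[2]; print(x,yaw)
im,p=save('wrist','w14'); z=x[2]-.0311+.005
y=np.radians(yaw); uy=np.array([-np.sin(y),np.cos(y)])
out=[]
for s in (.062,-.062):
    u,v=proj(p,[*(x[:2]+s*uy),z])[0].astype(int); print(u,v); out.append(cv2.resize(im[v-30:v+30,u-30:u+30,::-1],(400,400),interpolation=cv2.INTER_CUBIC))
cv2.imwrite('pics/w14c.png',np.hstack(out))
```

```text
[ 0.49996812 -0.07067989  0.12765787] 6.635429788130317
197 295
437 295
```

View pics/w14c.png

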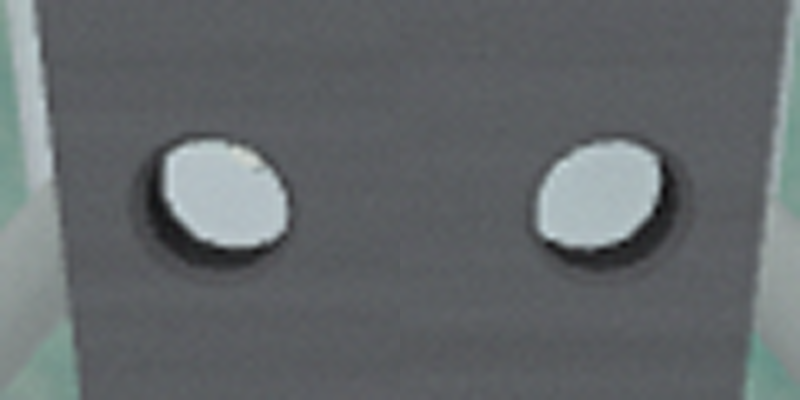

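The left hole shows a sliver of peg tip at its inner upper edge and the right hole shows none. That fits the TCP being about 0.8 mm too far to −y. I'll check by projection.

Run:
```python
from h import *
im,p=load('w14'); x=np.array([.49997,-.07068,.12766]); y=np.radians(6.63); ux=np.array([np.cos(y),np.sin(y)]); uy=np.array([-ux[1],ux[0]])
zu=x[2]-.0311
for c,(u0,v0) in ((.062,(197,295)),(-.062,(437,295))):
    for n,ctr,rad,z in (('top',c,.0055,zu+.005),('bot',c,.0055,zu),('tip',c,.002,.089),('tip+.8left',c+.0008,.002,.089)):
        P=[[*(x[:2]+uy*(ctr+rad*np.cos(a))+ux*rad*np.sin(a)),z] for a in np.linspace(0,6.28,24)]
        q=(proj(p,P)-[u0-30,v0-30])*400/60
        print(n,q.min(0).round(),q.max(0).round(),q.mean(0).round())
```

```text
top [133. 137.] [275. 268.] [201. 203.]
bot [154. 113.] [293. 240.] [221. 177.]
tip [228. 118.] [276. 163.] [251. 140.]
tip+.8left [218. 118.] [267. 163.] [241. 140.]
top [131. 139.] [273. 269.] [199. 204.]
bot [113. 114.] [252. 242.] [180. 178.]
tip [130. 119.] [179. 164.] [153. 142.]
tip+.8left [121. 119.] [169. 164.] [144. 142.]
```

Projection confirms it: shift 0.9 mm to the left, then lower.

Request:
step_arm(
  plan=[
    [[0,0,0,-0.3,-0.9,0,1],[0,0,0,-0.3,-0.9,4,1],[0,0,0,-0.3,-0.9,8,1],[0,0,0,-0.3,-0.9,11,1],[0,0,0,-0.3,-0.9,14,1],[0,0,0,-0.3,-0.9,14,1]],
  ],
)

```text
time_s: 40.8
eef_pos: [0.4992, -0.0704, 0.1132]
tool_rot: [-180.0, 0.1, 6.6]
contact_force: [0.2, 0.3, -1.1]
grip_width: 0.0129
grip_force: 40.0
```

Request:
step_arm(
  plan=[
    [[0,0,0,0,0,3,1],[0,0,0,0,0,6,1],[0,0,0,0,0,8.5,1],[0,0,0,0,0,9.7,1],[0,0,0,0,0,10.3,1],[0,0,0,0,0,10.3,1]],
  ],
)

```text
time_s: 41.4
eef_pos: [0.4995, -0.0705, 0.1034]
tool_rot: [180.0, 0.0, 6.6]
contact_force: [0.9, -0.2, -1.8]
grip_width: 0.0128
grip_force: 40.0
```

Request:
step_arm(
  plan=[
    [[0,0,0,0,0,0.8,1],[0,0,0,0,0,1.6,1],[0,0,0,0,0,1.6,1]],
  ],
)

```text
time_s: 41.7
eef_pos: [0.4997, -0.0704, 0.1031]
tool_rot: [180.0, -0.0, 6.6]
contact_force: [-5.7, 0.6, 15.5]
grip_width: 0.0126
grip_force: 40.0
```

The cover is bottomed on the guard at 15 N. Release and rise.

Request:
step_arm(
  plan=[
    [[0,0,0,0,0,-1,1],[0,0,0,0,0,-1,0.6],[0,0,0,0,0,-1,0.6],[0,0,0,0,0,-1,0.6],[0,0,0,0,0,-1,0.6],[0,0,0,0,0,-20,0.6],[0,0,0,0,0,-50,0.6],[0,0,0,0,0,-90,0.6],[0,0,0,0,0,-120,0.6],[0,0,0,0,0,-120,0.6]],
  ],
)

```text
time_s: 42.7
eef_pos: [0.5019, -0.0708, 0.2258]
tool_rot: [179.9, -0.4, 6.6]
contact_force: [0.4, -0.3, -0.0]
grip_width: 0.037
grip_force: 0.0
```

Run:
```python
from h import *
x,r,o=T(); print(x,o['grip_width'],o['contact_force'].round(1))
im,p=save('wrist','w15')
# plate edges: pale steel dark grey mask; check against expected outline for plate top z .077
g=cv2.cvtColor(im,cv2.COLOR_RGB2GRAY); hs=cv2.cvtColor(im,cv2.COLOR_RGB2HSV)
m=((g>60)&(g<125)&(hs[:,:,1]<40)).astype(np.uint8); m=cv2.morphologyEx(m,cv2.MORPH_OPEN,np.ones((5,5)))
c0=np.array([.4997,-.0702]); y=np.radians(6.6); ux=np.array([np.cos(y),np.sin(y)]); uy=np.array([-ux[1],ux[0]])
print('expected corners',proj(p,[[*(c0+a*ux+b*uy),.077] for a,b in ((.038,.074),(.038,-.074),(-.038,-.074),(-.038,.074))]).round(1).tolist())
n,l,s,c=cv2.connectedComponentsWithStats(m); 
for i in range(1,n):
    if s[i,4]>3000:
        cn=max(cv2.findContours((l==i).astype(np.uint8),0,1)[0],key=cv2.contourArea); print(s[i],cv2.boxPoints(cv2.minAreaRect(cn)).round(1).tolist())
# peg tips: bright spots near expected
for b in (.062,-.062): print('peg tip exp',proj(p,[*(c0+b*uy),.089]).round(1), 'rim',proj(p,[*(c0+b*uy),.077]).round(1))
# dial: blue cells
mb=cv2.inRange(hs,(105,110,50),(125,255,255)); n,l,s,c=cv2.connectedComponentsWithStats(mb)
for i in range(1,n):
    if s[i,4]>150: print('blue',s[i],ray(p,c[i],.058)[0].round(4))
```

```text
[ 0.50194575 -0.07079069  0.22582755] 0.03698251829433854 [ 0.4 -0.3 -0. ]
expected corners [[225.5, 193.7], [407.3, 193.7], [401.6, 281.0], [231.5, 281.1]]
[  224   192   195   189 16177] [[223.60000610351562, 194.10000610351562], [414.8999938964844, 190.0], [418.8999938964844, 379.70001220703125], [227.60000610351562, 383.79998779296875]]
[ 216  388  205   34 6562] [[216.0, 388.0], [420.0, 388.0], [420.0, 421.0], [216.0, 421.0]]
[ 565  388   75   74 3335] [[565.0, 388.0], [639.0, 388.0], [639.0, 461.0], [565.0, 461.0]]
peg tip exp [[239.9 242.7]] rim [[242.8 238.8]]
peg tip exp [[392.9 242.6]] rim [[390.1 238.8]]
blue [ 215   89   76   57 1631] [ 0.5914 -0.0063  0.058 ]
blue [306  88  20  31 620] [ 0.6079 -0.0569  0.058 ]
```

The cover outline matches its place, the TCP height at contact was exactly 72 mm above the height at the grasp, and the dial angles are right. Handing in.

```bash
python3 -c "
from bench import arm
print(arm.finish_job())"
```

```text
the job is handed in; nothing more can be done
None
```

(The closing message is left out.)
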